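# Set a ceramic wire-guide plate home in the corner of its jig

## Robot

A 6-joint arm with a two-finger parallel gripper is mounted at the origin on the work surface. World frame = base frame: x ahead of the robot, y to its left, z up, the work surface at z = 0. Lengths are in m, angles in rad, forces in N, time in s.
With the tool pointing down it reaches from about 0.325 to 0.775 m from the base axis. Payload 5.5 kg.
Tool frame: the origin (TCP) lies at the very end of the fingers, on their centre line; the grasp point (between the pads) lies ctrl.grip_point_offset behind it (ctrl.grip_point_offset is the distance from the TCP to the grasp point, in m); z points along the fingers, y is the line along which they close (so a half turn about z gives the same grasp; the last joint's range is limited). The gripper opens to 88 mm and grips with 3 to 60 N. Pads are 20 mm wide; open, the fingers measure 115 mm over their backs; the gripper's body (75 mm by 178 mm) begins 61 mm behind the grasp point.
Start: joints at [-1.262, 0.091, 1.231, -0, 1.82, -0.057], TCP at [0.215, -0.56, 0.223] pointing down, gripper open.
Joint ranges: [-2.87, 2.87], [-0.86, 2.18], [0.17, 2.46], [-1.51, 4.65], [0.06, 2.69], [-2.65, 2.65]. Speed limits (rad/s): [2.57, 2.57, 3.01, 3.14, 3.14, 3.14].

## Interface

Orientations are given as a 3x3 rotation matrix whose columns are the frame's x, y, z axes.
In Python, from bench import ctrl gives the robot as it stands. The module is installed in compiled form; this text tells all that it offers.
- The arm moves only by the tool send_rows, never from a script. Its argument "commands" is a list that holds one entry, the list of rows, each a list of 5 numbers: the shift along the tool's x, y, z in mm, then the turn about the tool's z in units of 6 degrees (1.0 is 6 degrees), then the finger opening in mm, from 0 to 87.8. In form: [[[tx, ty, tz, twist, claw], ...]]. A call has 1 to 12 rows; each row is the pose to reach, as a shift and turn from the pose commanded when the call began, along the tool's axes at that moment; what a row does not reach only later rows make up. A row lasts 1/8 s, in which the tool goes at most 62.5 mm and 10.7 degrees, less where a joint would pass 70% of its speed; a pose out of reach is approached as far as the arm can. A call with a gripper value outside its range is refused whole. The fingers move at their own pace and stop on an object; "squeeze" is the grip in N (left out, the last holds). Time passes only in rows, so rows that repeat a pose let the fingers close. It gives the time, the measured TCP pose, the force, the opening and the grip force at its end, in the units of the state.
- ctrl.get_state(): the state, without advancing time (a new reading comes with each control period).
- ctrl.read_camera(name): name is "scene" or "top"; returns a dict with "color" (384x512x3 uint8, red, green, blue), "intrinsics" (3x3 intrinsics, pixels), "cam_to_world" (4x4, takes a point from camera to world coordinates). Camera axes: x right, y up, looking along -z (the intrinsics and any distortion apply to the point x, -y, -z); pixel columns grow to the right and rows downward; lengths in m; the calibration is good to about 2 mm. A picture is of the moment at which its call begins. There is no depth.
- ctrl.sign_off(): hands the job in; it is judged then, once.
The state is a dict: "t": time; "joint_positions": joint angles; "qd": joint speeds; "joint_efforts": joint torques, N m; "eef_pos": TCP position; "eef_rot": TCP orientation; "force": force on the tool from outside, world axes, zero at the start; "wrist_torque": the same for the moment, N m; "gripper_width": opening from 0.0 (shut) to 1.0 (fully open); "grasp_force": force on a finger pad.
Only numpy, scipy, OpenCV 4.12 (cv2) and the standard library are available. Lean on these libraries where they do the work, as an engineer would, in place of code of your own. Each camera call takes 0.05 s, during which the arm holds its last target. There are 200 camera calls.

## Task

The white ceramic wire-guide plate lies loose and askew on the bed of the steel setting jig. Take the plain blunt drift from the drilled tool block and, with its lower end, nudge the plate home in the square corner: first press its long edge snugly flush to the long fence, then slide it along that until its short edge is pressed snugly to the short fence, gently, because ceramic chips, and with the gripper itself off the plate. Stand the drift back in a free hole of the block, leaving the plate flush to both fences and all else where it lies.

Things in the scene. Friction and masses are not known exactly. Their poses are not given: they have to be found in the camera images.
- jig: Fixed steel setting jig: bed plate 190 (x) x 200 (y) x 15 mm on the bench, turned up to 0.5 rad. Origin at the centre of its underside. Two dark fences, 20 mm wide, rising 14 mm above the bed, along its +x and +y sides form a square corner with an 8 mm open relief. A strap clamp, turned aside, lies in the bed's -x, -y corner (within 25 mm in x, 52 mm in y, up to 22 mm above the bed).
- jig_corner (a point): Point on the bed's upper face where the fences' inner faces would meet: (65, 70, 15) mm in the jig's frame; axes as the jig's. The long fence's inner face is the plane x = 0 here (y from -8 to -152 mm), the short fence's the plane y = 0 (x from -8 to -123 mm). The bed lies on the negative side of both, to x = -160, y = -170 mm.
- fence_long: The fence on the jig's +x side, 20 x 144 x 14 mm, running along the jig's y; fixed to the jig. Origin at the centre of its underside.
- fence_short: The fence on the jig's +y side, 115 x 20 x 14 mm, running along the jig's x; fixed to the jig. Origin at the centre of its underside.
- plate: White ceramic wire-guide plate, 70 (x) x 100 (y) x 8 mm, 0.2 kg, loose on the oiled bed, slides under 1 N or less. It seats on a fence when pushed on to it with 5 N or more; pushed with over 12 N it chips. Origin at the centre of its underside; x and y within 0.25 rad of the jig's. Its +x edge (100 mm) belongs on the long fence, its +y edge (70 mm) on the short one.
- plate_center (a point): Centre of the plate, half-way up (4 mm above the bed); axes as the plate's.
- plate_corner (a point): The plate's +x, +y corner, half-way up: (35, 50) mm from its centre. Home, it lies on the jig corner.
- plate_long_end (a point): The other end of the plate's long +x edge, half-way up: (35, -50) mm from its centre.
- plate_short_end (a point): The other end of the plate's short +y edge, half-way up: (-35, 50) mm from its centre.
- block: Fixed wooden tool block 186 (x) x 62 (y) x 40 mm high, turned up to 0.4 rad, beside the jig. Four round holes along its x at -66, -22, 22, 66 mm, y = 0, each 20 mm wide, 20 mm deep, flat floor 20 mm above the bench. Three hold the drift and two punches in any order; the one at +66 is empty. Origin at the centre of its underside.
- drift_center (a point): Centre (half-way up) of the drift: plain round steel bar 16 mm thick, 90 mm long, flat at both ends, about 0.15 kg, the only one in the block as thick at the top as at the foot. Upright in its hole, 20 mm sunk, 70 mm out; this point is 25 mm above the block's top. Its z points up along the bar.
- drift_tip (a point): Centre of the drift's lower end face, 45 mm below its centre.
- cpunch_center (a point): Half-way up the centre punch in the block: 16 mm shank drawn to a point at the top, 71 mm long. Leave it.
- ppunch_center (a point): Half-way up the pin punch in the block: 16 mm shank with a slim 7 mm pin above, 76 mm long. Leave it.
- spanner: Steel combination spanner, 190 mm long, lying on the bench. Leave it.
- tape: Roll of parcel tape, 104 mm across, 45 mm high, lying flat. Leave it.
- roller: Spare grooved steel roller, 54 mm across, 26 mm high, lying flat. Leave it.
- rods: Clipped bundle of straight steel rods, 260 mm long, 25 mm wide. Leave it.
- square: Try square with wooden stock and 150 mm steel blade, lying flat. Leave it.
- tin: Round tin, 56 mm across, 45 mm high. Leave it.
Mind the look-alikes: they are no part of the job. What is shaped like the part that bears drift_center but green or pink is not meant. Of the things that look like the plate, the smallest one is meant.

How it is judged:
By the outcome, as a careful person would: the job done as asked, in the order asked, and still so for the second after the job is handed in, with the robot touching nothing.
It also fails if it takes over 72 s, if anything falls off the work surface, if the arm or the gripper's body presses on something with over 40 N, if the wrist force passes 120 N, or if a joint passes its speed limit or range.

## Working session

There is one attempt and no reset: what is moved stays moved. The work goes in short steps, Python scripts to look and compute and a tool call to move; the robot and the scene stay as the last step left them, time stands still between calls to the robot, and variables do not carry over. Pictures are saved under pics/ and viewed, at most 11 in all, crops included, and the job is handed in when it is done.

Besides the shell and the picture viewer there is one more tool, called after ">>>" by a JSON object that holds its "fn" and its "kwargs". send_rows: Moves the arm, as the interface text tells. Its arguments: {"type":"object","properties":{"commands":{"type":"array","items":{"type":"array","items":{"type":"array","items":{"type":"number"}}}},"squeeze":{"type":"number"}},"required":["commands"]}

```bash
mkdir -p pics; cat > h.py <<'E'
import numpy as np, cv2
from bench import ctrl
def cam(n):
    c=ctrl.read_camera(n); return c
def ray(c,u,v,z):
    K=c["intrinsics"];M=c["cam_to_world"]
    d=np.linalg.inv(K)@np.array([u,v,1.]); d=np.array([d[0],-d[1],-d[2]])
    d=M[:3,:3]@d; o=M[:3,3]; return o+d*(z-o[2])/d[2]
def proj(c,p):
    M=c["cam_to_world"]; q=M[:3,:3].T@(np.array(p)-M[:3,3]); q=c["intrinsics"]@np.array([q[0],-q[1],-q[2]]); return q[:2]/q[2]
E
python3 - <<'E'
from h import *
for n in("top","scene"):
    c=cam(n); cv2.imwrite(f"pics/{n}0.png",cv2.resize(c["color"][:,:,::-1],(800,600),interpolation=cv2.INTER_CUBIC))
    print(n,c["intrinsics"].round(1).tolist(),c["cam_to_world"].round(3).tolist(),[k for k in c])
s=ctrl.get_state();print(s,ctrl.grip_point_offset)
E
```

```text
top [[420.2, 0.0, 260.0], [0.0, 420.2, 186.1], [0.0, 0.0, 1.0]] [[-0.021, 0.992, -0.122, 0.325], [-1.0, -0.022, -0.003, -0.008], [-0.005, 0.121, 0.993, 1.361], [0.0, 0.0, 0.0, 1.0]] ['color', 'intrinsics', 'cam_to_world']
scene [[455.6, 0.0, 260.1], [0.0, 455.6, 193.6], [0.0, 0.0, 1.0]] [[-0.579, -0.602, 0.549, 1.203], [0.815, -0.411, 0.409, 0.528], [-0.02, 0.685, 0.729, 0.995], [0.0, 0.0, 0.0, 1.0]] ['color', 'intrinsics', 'cam_to_world']
{'t': 0.1, 'joint_positions': array([-1.26170076e+00,  9.17883048e-02,  1.23175409e+00, -2.48463046e-05,
        1.81982245e+00, -5.66978376e-02]), 'qd': array([-0.00117953, -0.00150982, -0.00134019,  0.00049097, -0.00035486,
        0.00250022]), 'joint_efforts': array([ 3.32935415e-03, -4.47857666e+01, -4.07568312e+01,  7.00279581e-02,
        2.84255587e-02, -1.10383949e-04]), 'eef_pos': array([ 0.21452294, -0.56004762,  0.22162355]), 'eef_rot': array([[ 9.33842466e-01,  3.57684125e-01, -5.62034871e-04],
       [ 3.57684559e-01, -9.33840956e-01,  1.68088224e-03],
       [ 7.63737124e-05, -1.77071041e-03, -9.99998429e-01]]), 'force': array([ 0.65353567, -0.21862497, -0.17065227]), 'wrist_torque': array([0.00346704, 0.0303703 , 0.0176347 ]), 'grasp_force': 0.0, 'gripper_width': 1.0001590263642044} 0.0187
```

View pics/top0.png

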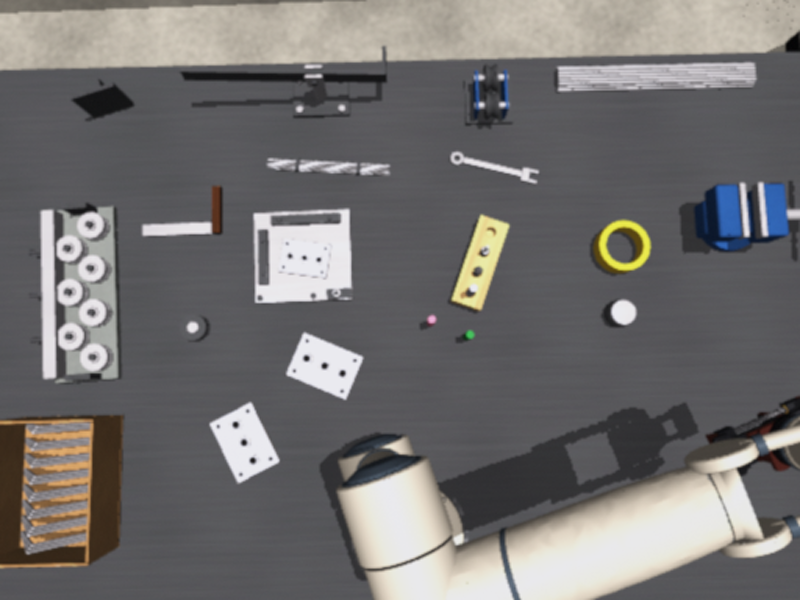

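View pics/scene0.png

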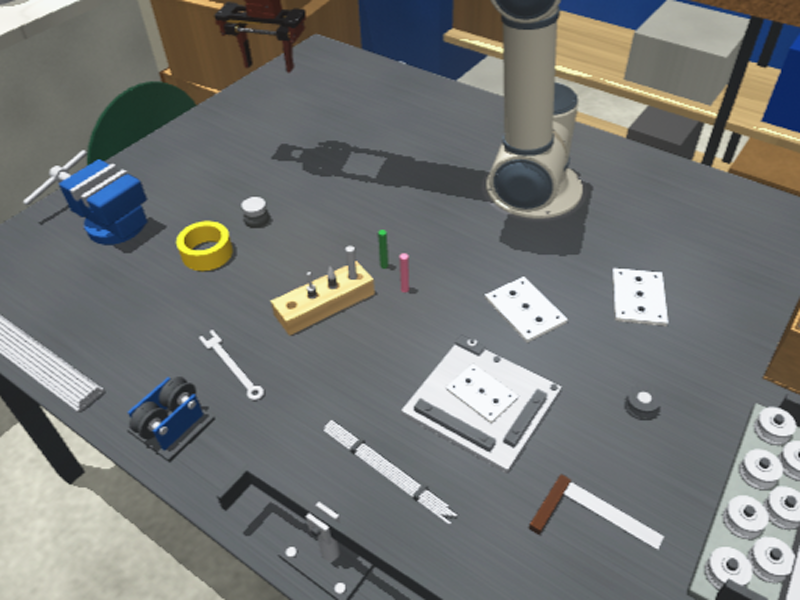

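Top view (800 px scale): the jig is at (303,256). Three plate-like things lie at (305,258), (325,365) and (244,442). The first is the smallest and the only one on the jig, so it is the plate meant. The block is at (480,262) with its empty hole at the far end (490,232). For the drift, the candidates are the steel bar at (472,290), the green bar (469,335) and the pink bar (431,320). The steel one in the block fits, and the enlarged crop will confirm it.

```bash
python3 - <<'E'
from h import *
t=cam("top");s=cam("scene")
np.save("t0.npy",t["color"]);np.save("s0.npy",s["color"])
def crop(c,x,y,w,h): return cv2.resize(c["color"][y:y+h,x:x+w,::-1],(400,300),interpolation=cv2.INTER_CUBIC)
a=np.vstack([np.hstack([crop(t,150,125,88,66),crop(s,255,212,108,81)]),np.hstack([crop(t,265,130,88,66),crop(s,165,145,88,66)])])
cv2.imwrite("pics/crops.png",a)
E
```

```text
(no output)
```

View pics/crops.png

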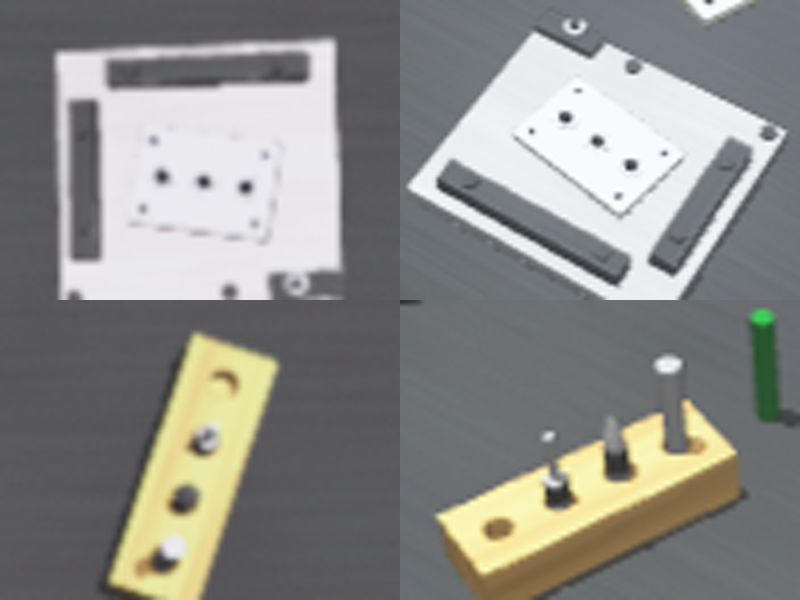

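The crop confirms it. The drift is the full-thickness bright-topped bar at the block's lower end, crop (170,550) / (668,365). The pin punch and centre punch are the middle two, and the hole at (222,382) is empty. The plate with three holes sits askew on the jig bed at crop (205,182). Next I measure.

```bash
python3 - <<'E'
from h import *
box={"top":(150,125,85,75),"scene":(255,215,110,90)}
bb={"top":(280,130,60,75),"scene":(170,160,75,60)}
for n in("top","scene"):
    c=cam(n); im=c["color"]; g=cv2.cvtColor(im,cv2.COLOR_RGB2GRAY)
    x,y,w,h=box[n]; S=8
    G=cv2.resize(g[y:y+h,x:x+w],None,fx=S,fy=S,interpolation=cv2.INTER_CUBIC)
    up=lambda p:((p[0]+.5)/S-.5+x,(p[1]+.5)/S-.5+y)
    cs,_=cv2.findContours((G>150).astype('uint8'),cv2.RETR_EXTERNAL,cv2.CHAIN_APPROX_NONE)
    k=max(cs,key=cv2.contourArea); W=np.array([ray(c,*up(p[0]),.015)[:2] for p in k],dtype=np.float32)*1000
    r=cv2.minAreaRect(W);print(n,"bed",np.round(r[0],1),np.round(r[1],1),r[2])
    ins=np.zeros_like(G);cv2.drawContours(ins,[cv2.convexHull(k)],-1,255,-1)
    cs,_=cv2.findContours(((G<150)&(ins>0)).astype('uint8'),cv2.RETR_LIST,cv2.CHAIN_APPROX_NONE)
    for q in cs:
        a=cv2.contourArea(q)
        if a<60: continue
        z=.029 if a>5000 else .023
        W=np.array([ray(c,*up(p[0]),z)[:2] for p in q],dtype=np.float32)*1000
        r=cv2.minAreaRect(W); print("  dark",int(a),"z",z,np.round(r[0],1),np.round(r[1],1),round(r[2],1),"px",np.round(up(q.mean(0)[0]),1))
    x,y,w,h=bb[n]
    hsv=cv2.cvtColor(cv2.resize(im[y:y+h,x:x+w],None,fx=S,fy=S,interpolation=cv2.INTER_CUBIC),cv2.COLOR_RGB2HSV)
    m=((hsv[...,1]>70)&(hsv[...,0]<35)&(hsv[...,2]>(150 if n=="top" else 185))).astype('uint8')
    cs,_=cv2.findContours(m,cv2.RETR_LIST,cv2.CHAIN_APPROX_NONE)
    for q in cs:
        a=cv2.contourArea(q)
        if a<400: continue
        W=np.array([ray(c,*up(p[0]),.04)[:2] for p in q],dtype=np.float32)*1000
        r=cv2.minAreaRect(W);print("  yel",int(a),np.round(r[0],1),np.round(r[1],1),round(r[2],1))
    br=((hsv[...,1]<45)&(hsv[...,2]>190)).astype('uint8')
    cs,_=cv2.findContours(br,cv2.RETR_EXTERNAL,cv2.CHAIN_APPROX_NONE)
    for q in cs:
        a=cv2.contourArea(q)
        if a<200: continue
        W=np.array([ray(c,*up(p[0]),.11)[:2] for p in q])*1000
        print("  bright",int(a),np.round((W.min(0)+W.max(0))/2,1),np.round(np.ptp(W,axis=0),1),np.round(up(q.mean(0)[0]),1))
E
```

```text
top bed [569.7 211. ] [192.4 202.6] 1.4831881523132324
  dark 260 z 0.023 [472.6 232.3] [ 1.7 69.8] 1.5 px [186.3 192.8]
  dark 393 z 0.023 [482.  297.7] [9.3 8.8] 0.3 px [165.9 190.3]
  dark 383 z 0.023 [484.1 188.3] [8.9 9. ] 55.9 px [200.  188.9]
  dark 125 z 0.023 [489.1 141.8] [6.  4.4] 88.8 px [214.5 187. ]
  dark 1371 z 0.023 [487.5 151.3] [19.5 21.3] 12.3 px [211.4 188.3]
  dark 810 z 0.023 [493.6 126.4] [ 9.9 29.4] 32.8 px [219.7 186. ]
  dark 330 z 0.023 [559.1 176.8] [8.5 8.2] 89.7 px [203.6 165.7]
  dark 322 z 0.023 [563.6 206.2] [8.5 8.1] 25.8 px [194.4 164.6]
  dark 343 z 0.023 [567.9 236.1] [9. 8.] 44.0 px [185.2 163.4]
  dark 14325 z 0.029 [565.7 289.7] [115.3  21.7] 0.7 px [168.2 164.2]
  dark 414 z 0.023 [567.8 309.9] [161.2   1.6] 1.5 px [162.2 164.1]
  dark 320 z 0.023 [615.2 111. ] [80.7  1.6] 1.3 px [223.8 148.2]
  dark 18190 z 0.029 [642.3 202.4] [ 23.4 143.9] 1.2 px [195.2 140.1]
  dark 67 z 0.023 [661.3 285.1] [ 1.  38.7] 2.1 px [170.1 135.5]
  dark 234 z 0.023 [663.  211.3] [ 1.8 69.7] 1.2 px [192.8 134.4]
  dark 138 z 0.023 [664.6 145.3] [ 1.4 51. ] 1.2 px 
[... 775 characters left out ...]
23 [564.  202.8] [8.1 7.8] 83.7 px [307.8 249.7]
  dark 808 z 0.023 [486.7 298.5] [18.2 11. ] 15.6 px [354.4 246.3]
  dark 430 z 0.023 [559.  173.1] [9.3 8.2] 71.6 px [299.2 243.2]
  dark 61 z 0.023 [481.2 215.8] [ 0.9 23.6] 0.4 px [327.9 231.4]
  dark 771 z 0.023 [489.8 188.3] [16.7 17.8] 1.4 px [318.3 228.3]
  dark 2978 z 0.023 [501.7 139.4] [16.9 52.7] 22.5 px [300.6 222.9]
  yel 730 [ 619.5 -198.3] [21.5 13.5] 74.0
  yel 1380 [ 607.3 -180.9] [17.1 18.2] 57.1
  yel 1958 [ 585.3 -181.8] [18.5 34.4] 67.3
  yel 1702 [ 540.6 -164.1] [29.5 16.8] 41.2
  yel 1262 [ 500.7 -146. ] [30.5 17.7] 47.0
  yel 50445 [ 545.2 -158.4] [ 65.2 188.3] 69.6
  bright 328 [ 603.5 -129.7] [ 7.9 12.7] [197.4 184.3]
```

>>> {"fn": "send_rows", "kwargs": {"commands": [[[40,-30,0,0.7,87],[85,-64,0,1.4,87],[130,-98,0,2.1,87],[175,-131,0,2.8,87],[220,-165,0,3.5,87],[265,-199,0,4.2,87],[310,-233,10,4.9,87],[350,-263,20,5.6,87],[385,-289,30,6.5,87],[403,-302,40,6.9,87],[403,-302,50,6.9,87],[403,-302,50,6.9,87]]]}}

```text
t: 1.8
eef_pos: [0.4822, -0.1346, 0.1716]
eef_rot: [[0.937, -0.349, -0.002], [-0.349, -0.937, 0.0], [-0.002, 0.001, -1.0]]
force: [0.2, 0.2, -0.3]
gripper_width: 0.993
grasp_force: 0.0
```

```bash
cat >> h.py <<'E'
def to(x,y,z,yaw):  # target TCP mm, tool-y yaw deg -> tool-axes shift and twist
    s=ctrl.get_state();R=s["eef_rot"];p=s["eef_pos"]*1000
    d=R.T@(np.array([x,y,z])-p); y0=np.degrees(np.arctan2(R[1,1],R[0,1]))
    tw=-((yaw-y0+180)%360-180)/6
    print("at",p.round(1),"yaw",round(y0,1),"-> shift",d.round(1),"twist",round(tw,2),"F",s["force"].round(2),"t",round(s["t"],2),"j6",s["joint_positions"][5].round(2))
E
python3 - <<'E'
from h import *
to(482.5,-133.5,45,-110.3)
t=cam("top");s=cam("scene")
def crop(c,x,y,w,h): return cv2.resize(c["color"][y:y+h,x:x+w,::-1],(400,300),interpolation=cv2.INTER_CUBIC)
cv2.imwrite("pics/g.png",np.hstack([crop(t,265,130,88,66),crop(s,175,105,100,75)]))
print([proj(s,p).round(1) for p in((.4825,-.1335,.11),(.4825,-.1335,.04))])
E
```

```text
at [ 482.2 -134.6  171.6] yaw -110.4 -> shift [  0.2  -1.2 126.6] twist -0.02 F [ 0.24  0.23 -0.31] t 1.8 j6 1.59
[array([224.1, 158.9]), array([225.9, 176.2])]
```

View pics/g.png

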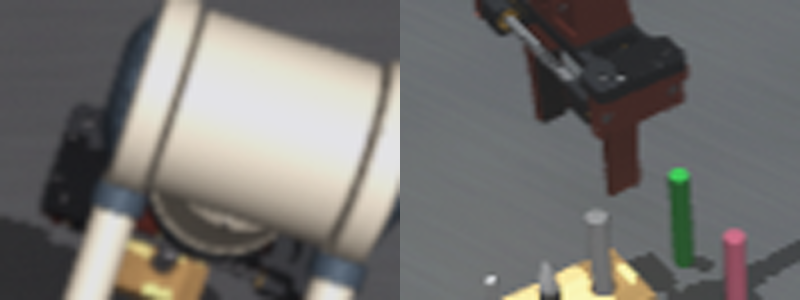

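The view from the side shows the drift top at raw scene pixel (224,159), where it was predicted, with the fingers straddling it. I'll go down and grip.

>>> {"fn": "send_rows", "kwargs": {"commands": [[[0,-1,30,0,87],[0,-1,60,0,87],[0,-1,90,0,87],[0,-1,110,0,87],[0,-1,120,0,87],[0,-1,126,0,87],[0,-1,126,0,87],[0,-1,126,0,40],[0,-1,126,0,25],[0,-1,126,0,10],[0,-1,126,0,5],[0,-1,126,0,5]]], "squeeze": 50}}

```text
t: 3.4
eef_pos: [0.4833, -0.1332, 0.0466]
eef_rot: [[0.937, -0.349, -0.0], [-0.349, -0.937, 0.0], [-0.0, -0.0, -1.0]]
force: [0.2, -0.1, 0.1]
gripper_width: 0.46
grasp_force: 0.0
```

>>> {"fn": "send_rows", "kwargs": {"commands": [[[0,0,0,0,5],[0,0,0,0,5],[0,0,0,0,5],[0,0,0,0,5],[0,0,0,0,5],[0,0,0,0,5]]], "squeeze": 50}}

```text
t: 4.15
eef_pos: [0.4832, -0.1333, 0.0466]
eef_rot: [[0.937, -0.349, -0.0], [-0.349, -0.937, -0.0], [-0.0, 0.0, -1.0]]
force: [-0.3, -0.9, 0.1]
gripper_width: 0.173
grasp_force: 50.0
```

>>> {"fn": "send_rows", "kwargs": {"commands": [[[0,0,-20,0,5],[0,0,-45,0,5],[0,0,-70,0,5],[-8,-30,-85,-1.5,5],[-18,-65,-85,-3,5],[-29,-100,-85,-4.5,5],[-40,-140,-85,-6,5],[-51,-180,-85,-7.5,5],[-63,-220,-85,-9,5],[-74,-260,-85,-10.5,5],[-83,-290,-85,-12,5],[-91,-320,-85,-13.5,5]]]}}

```text
t: 5.65
eef_pos: [0.5098, 0.1999, 0.133]
eef_rot: [[0.486, 0.874, 0.001], [0.874, -0.486, 0.001], [0.001, 0.001, -1.0]]
force: [0.7, -0.9, -1.7]
gripper_width: 0.178
grasp_force: 50.0
```

```bash
cat >> h.py <<'E'
C=np.array([633.9,281.5]);A=np.radians(1.3);J=np.array([[np.cos(A),-np.sin(A)],[np.sin(A),np.cos(A)]])
def toj(x,y,z,yaw): w=C+J@np.array([x,y]); to(w[0],w[1],z,yaw+1.3)
def atj():
    s=ctrl.get_state(); print("jig",(J.T@(s["eef_pos"][:2]*1000-C)).round(1),(s["eef_pos"][2]*1000).round(1),"Fj",(J.T@s["force"][:2]).round(2),s["force"][2].round(2),"grip",s["grasp_force"])
E
python3 -c "
from h import *
toj(-126,-80,43.6,0);atj()"
```

```text
at [509.8 199.9 133. ] yaw -29.1 -> shift [-1.2  0.5 89.4] twist -5.07 F [ 0.75 -0.89 -1.66] t 5.65 j6 0.82
jig [-125.9  -78.8] 133.0 Fj [ 0.73 -0.9 ] -1.66 grip 49.99829828739166
```

>>> {"fn": "send_rows", "kwargs": {"commands": [[[-1,0.5,0,-1.5,5],[-1,0.5,0,-3,5],[-1,0.5,15,-4.5,5],[-1,0.5,30,-5.07,5],[-1,0.5,45,-5.07,5],[-1,0.5,60,-5.07,5],[-1,0.5,72,-5.07,5],[-1,0.5,72,-5.07,5],[-1,0.5,72,-5.07,5]]]}}

```text
t: 6.78
eef_pos: [0.51, 0.1974, 0.0601]
eef_rot: [[-0.017, 1.0, 0.001], [1.0, 0.017, 0.0], [0.0, 0.001, -1.0]]
force: [0.0, -0.1, -1.1]
gripper_width: 0.173
grasp_force: 50.0
```

```bash
python3 - <<'E'
from h import *
toj(-126,-80,43.6,0);atj()
s=cam("scene")
cv2.imwrite("pics/p1.png",cv2.resize(s["color"][195:305,245:375,::-1],(780,660)[:2],interpolation=cv2.INTER_CUBIC)[:600])
p=ctrl.get_state()["eef_pos"]-[0,0,.0266]; print((proj(s,p)-[245,195])*6)
E
```

```text
at [510.  197.4  60.1] yaw 1.0 -> shift [ 1.3 -0.2 16.5] twist -0.06 F [ 0.02 -0.07 -1.13] t 6.78 j6 0.29
jig [-125.8  -81.3] 60.1 Fj [ 0.02 -0.07] -1.13 grip 49.99902069568634
[430.98233763 226.90093715]
```

View pics/p1.png

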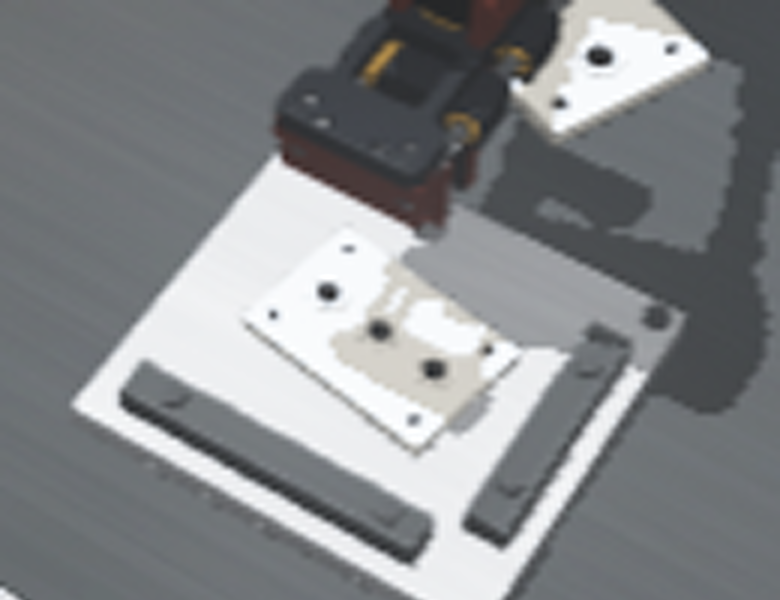

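The drift tip is at crop pixel (430,230), behind the plate's -x edge and clear of plate and clamp. I'll lower it and start the push.

>>> {"fn": "send_rows", "kwargs": {"commands": [[[1,0,8,0,5],[1,0,14,0,5],[1,0,16.5,0,5],[1,0,16.5,0,5],[1,3,16.5,0,5],[1,6,16.5,0,5],[1,8,16.5,0,5],[1,10,16.5,0,5],[1,12,16.5,0,5],[1,14,16.5,0,5],[1,16,16.5,0,5],[1,16,16.5,0,5]]]}}

```text
t: 8.32
eef_pos: [0.5259, 0.1986, 0.0431]
eef_rot: [[-0.017, 1.0, 0.0], [1.0, 0.017, 0.0], [0.0, 0.0, -1.0]]
force: [0.4, 0.1, -1.7]
gripper_width: 0.177
grasp_force: 50.0
```

```bash
python3 -c "
from h import *
toj(-90,-80,43.6,0);atj()"
```

```text
at [525.9 198.6  43.1] yaw 1.0 -> shift [ 0.6 19.8 -0.4] twist -0.05 F [ 0.36  0.1  -1.65] t 8.32 j6 0.28
jig [-109.9  -80.4] 43.1 Fj [0.36 0.09] -1.65 grip 49.99920308589935
```

>>> {"fn": "send_rows", "kwargs": {"commands": [[[0,2,0,0,5],[0,4,0,0,5],[0,6,0,0,5],[0,8,0,0,5],[0,10,0,0,5],[0,12,0,0,5],[0,14,0,0,5],[0,15,0,0,5],[0,16,0,0,5],[0,17,0,0,5],[0,18,0,0,5],[0,18,0,0,5]]]}}

```text
t: 9.82
eef_pos: [0.5438, 0.1989, 0.0432]
eef_rot: [[-0.017, 1.0, 0.0], [1.0, 0.017, 0.0], [0.0, 0.0, -1.0]]
force: [0.3, -0.8, -1.4]
gripper_width: 0.173
grasp_force: 50.0
```

```bash
python3 - <<'E'
from h import *
atj();s=cam("scene")
cv2.imwrite("pics/p2.png",cv2.resize(s["color"][205:305,245:375,::-1],(780,600),interpolation=cv2.INTER_CUBIC))
E
```

```text
jig [-91.9 -80.5] 43.2 Fj [ 0.24 -0.76] -1.39 grip 49.99934256076813
```

View pics/p2.png

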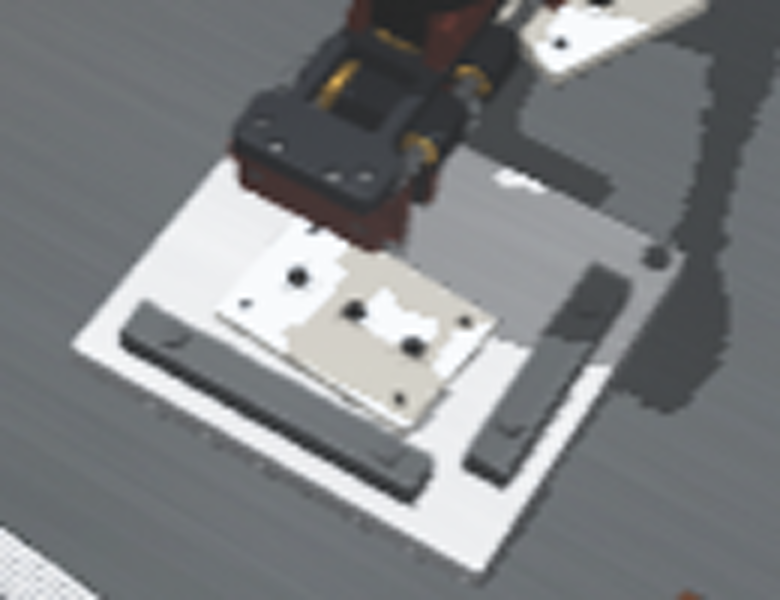

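The plate has slid towards the long fence and is nearly parallel, with a gap of about 10 mm. I'll go on more slowly.

>>> {"fn": "send_rows", "kwargs": {"commands": [[[0,1,0,0,5],[0,2,0,0,5],[0,3,0,0,5],[0,4,0,0,5],[0,5,0,0,5],[0,6,0,0,5],[0,7,0,0,5],[0,8,0,0,5],[0,8.5,0,0,5],[0,9,0,0,5],[0,9.5,0,0,5],[0,9.5,0,0,5]]]}}

```text
t: 11.38
eef_pos: [0.5533, 0.199, 0.0432]
eef_rot: [[-0.017, 1.0, 0.0], [1.0, 0.017, 0.0], [0.0, 0.0, -1.0]]
force: [-0.1, 0.2, -1.8]
gripper_width: 0.177
grasp_force: 50.0
```

>>> {"fn": "send_rows", "kwargs": {"commands": [[[0,0.5,0,0,5],[0,1,0,0,5],[0,1.5,0,0,5]]]}}

```text
t: 11.75
eef_pos: [0.5547, 0.1991, 0.0431]
eef_rot: [[-0.017, 1.0, -0.0], [1.0, 0.017, -0.0], [-0.0, -0.0, -1.0]]
force: [-0.6, 0.4, -1.5]
gripper_width: 0.175
grasp_force: 50.0
```

```bash
python3 -c "
from h import *
atj()"
```

```text
jig [-81.1 -80.6] 43.1 Fj [-0.61  0.43] -1.53 grip 49.99933183193207
```

>>> {"fn": "send_rows", "kwargs": {"commands": [[[0,0.3,0,0,5],[0,0.6,0,0,5],[0,0.9,0,0,5]]]}}

```text
t: 12.12
eef_pos: [0.5556, 0.1991, 0.0431]
eef_rot: [[-0.017, 1.0, 0.0], [1.0, 0.017, 0.0], [0.0, 0.0, -1.0]]
force: [-0.7, -0.4, -2.3]
gripper_width: 0.174
grasp_force: 50.0
```

>>> {"fn": "send_rows", "kwargs": {"commands": [[[0,0.3,0,0,5],[0,0.6,0,0,5]]]}}

```text
t: 12.38
eef_pos: [0.5562, 0.1991, 0.0431]
eef_rot: [[-0.017, 1.0, -0.0], [1.0, 0.017, -0.0], [-0.0, -0.0, -1.0]]
force: [-0.4, 0.4, -1.6]
gripper_width: 0.175
grasp_force: 50.0
```

>>> {"fn": "send_rows", "kwargs": {"commands": [[[0,0.3,0,0,5],[0,0.6,0,0,5]]]}}

```text
t: 12.62
eef_pos: [0.5566, 0.1991, 0.0431]
eef_rot: [[-0.017, 1.0, -0.001], [1.0, 0.017, -0.0], [0.0, -0.001, -1.0]]
force: [-1.9, -0.5, -1.0]
gripper_width: 0.177
grasp_force: 50.0
```

>>> {"fn": "send_rows", "kwargs": {"commands": [[[0,0.2,0,0,5],[0,0.2,0,0,5]]]}}

```text
t: 12.88
eef_pos: [0.5567, 0.1991, 0.043]
eef_rot: [[-0.017, 1.0, -0.001], [1.0, 0.017, -0.0], [-0.0, -0.001, -1.0]]
force: [-3.1, -0.7, -1.0]
gripper_width: 0.175
grasp_force: 50.0
```

>>> {"fn": "send_rows", "kwargs": {"commands": [[[0,0.2,0,0,5],[0,0.2,0,0,5]]]}}

```text
t: 13.12
eef_pos: [0.5567, 0.1992, 0.043]
eef_rot: [[-0.017, 1.0, -0.001], [1.0, 0.017, -0.0], [-0.0, -0.001, -1.0]]
force: [-4.4, -0.7, -0.0]
gripper_width: 0.177
grasp_force: 50.0
```

>>> {"fn": "send_rows", "kwargs": {"commands": [[[0,0.2,0,0,5],[0,0.4,0,0,5],[0,0.4,0,0,5]]]}}

```text
t: 13.5
eef_pos: [0.5568, 0.1991, 0.0428]
eef_rot: [[-0.017, 1.0, -0.002], [1.0, 0.017, -0.0], [-0.0, -0.002, -1.0]]
force: [-4.8, -0.6, -0.9]
gripper_width: 0.174
grasp_force: 50.0
```

>>> {"fn": "send_rows", "kwargs": {"commands": [[[0,0.2,0,0,5],[0,0.2,0,0,5],[0,0.2,0,0,5],[0,0.2,0,0,5]]]}}

```text
t: 14.0
eef_pos: [0.5569, 0.1991, 0.0427]
eef_rot: [[-0.017, 1.0, -0.002], [1.0, 0.017, -0.0], [-0.0, -0.002, -1.0]]
force: [-6.0, -0.2, 0.3]
gripper_width: 0.177
grasp_force: 50.0
```

>>> {"fn": "send_rows", "kwargs": {"commands": [[[0,0.2,0,0,5],[0,0.3,-0.3,0,5],[0,0.3,-0.3,0,5],[0,0.3,-0.3,0,5]]]}}

```text
t: 14.5
eef_pos: [0.5569, 0.1991, 0.0427]
eef_rot: [[-0.017, 1.0, -0.003], [1.0, 0.017, -0.0], [-0.0, -0.003, -1.0]]
force: [-7.9, 0.1, -0.0]
gripper_width: 0.179
grasp_force: 50.0
```

```bash
python3 - <<'E'
from h import *
atj()
s=cam("scene")
cv2.imwrite("pics/p3.png",cv2.resize(s["color"][205:305,245:375,::-1],(780,600),interpolation=cv2.INTER_CUBIC))
E
```

```text
jig [-78.9 -80.6] 42.7 Fj [-7.93  0.29] -0.0 grip 50.00770568847656
```

View pics/p3.png

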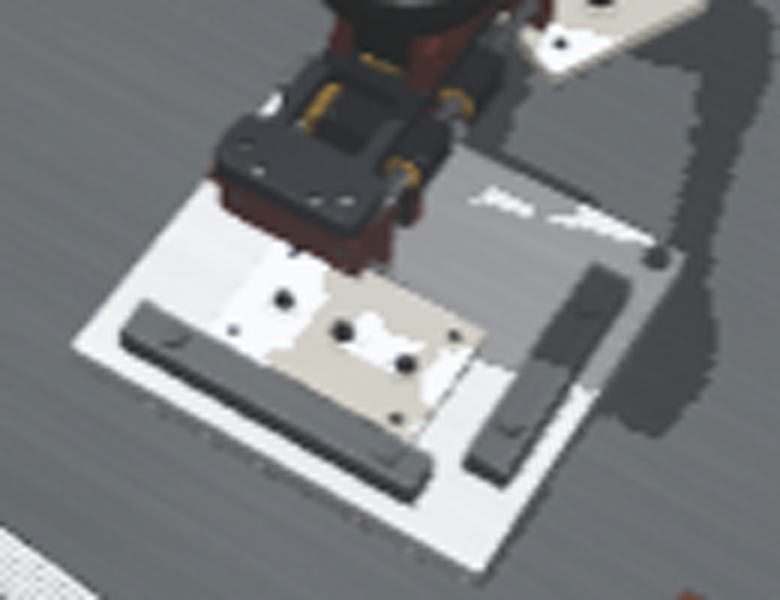

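The plate lies flush along the long fence, its edge hidden behind the fence line from (215,330) to (410,440). It was seated at 7.9 N. I'll back off, lift, and go round to the -y side.

>>> {"fn": "send_rows", "kwargs": {"commands": [[[0,-1,0,0,5],[0,-3,0,0,5],[0,-8,0,0,5],[0,-12,-15,0,5],[0,-12,-40,1.5,5],[-15,0,-50,3,5],[-30,15,-50,4.5,5],[-45,25,-50,6,5],[-60,35,-50,7.5,5],[-72,44,-50,9,5],[-84,44,-50,10.5,5],[-84,44,-50,12,5]]]}}

```text
t: 16.05
eef_pos: [0.6041, 0.115, 0.0951]
eef_rot: [[0.948, 0.319, 0.002], [0.319, -0.948, -0.0], [0.002, 0.001, -1.0]]
force: [0.2, 0.0, -1.1]
gripper_width: 0.178
grasp_force: 50.0
```

>>> {"fn": "send_rows", "kwargs": {"commands": [[[0,0,0,1.5,5],[0,0,0,3,5],[0,0,0,3,5]]]}}

```text
t: 16.42
eef_pos: [0.6039, 0.1159, 0.0949]
eef_rot: [[1.0, 0.018, 0.002], [0.018, -1.0, 0.0], [0.002, -0.0, -1.0]]
force: [1.0, -0.0, -0.9]
gripper_width: 0.176
grasp_force: 50.0
```

```bash
python3 - <<'E'
from h import *
toj(-35,-150,43.6,-90);atj()
x,y,w,h=265,225,85,60;S=8
c=cam("scene");g=cv2.cvtColor(c["color"],cv2.COLOR_RGB2GRAY)
G=cv2.resize(g[y:y+h,x:x+w],None,fx=S,fy=S,interpolation=cv2.INTER_CUBIC)
cs,_=cv2.findContours((G<120).astype('uint8'),cv2.RETR_LIST,cv2.CHAIN_APPROX_NONE)
for q in cs:
    a=cv2.contourArea(q)
    if 40<a<900:
        m=q.mean(0)[0];u=((m[0]+.5)/S-.5+x,(m[1]+.5)/S-.5+y);print(int(a),(J.T@(ray(c,*u,.023)[:2]*1000-C)).round(1))
cv2.imwrite("pics/p4.png",cv2.resize(c["color"][195:305,235:375,::-1],(760,597),interpolation=cv2.INTER_CUBIC))
E
```

```text
at [603.9 115.9  94.9] yaw -88.9 -> shift [ -1.4 -14.9  51.3] twist -0.04 F [ 1.04 -0.03 -0.9 ] t 16.43 j6 1.69
jig [ -33.7 -164.9] 94.9 Fj [ 1.04 -0.05] -0.9 grip 50.000245571136475
52 [ 40.8 -69.1]
64 [-21.9  14.7]
100 [ 14.3 -41. ]
85 [ 14.4 -46.7]
89 [ 14.2 -51.6]
42 [ 41.  -95.2]
58 [ 13.6 -56.2]
55 [ 13.8 -61.6]
52 [ 13.7 -67. ]
57 [-42.7  14.6]
101 [ 14. -73.]
89 [ 14.1 -78.4]
72 [  41.4 -122.6]
95 [ 14.  -83.8]
70 [ 13.4 -88.4]
69 [ 13.4 -93.9]
43 [ 13.5 -99.4]
60 [-64.2  14.5]
91 [  13.9 -105.3]
62 [  14.1 -111.1]
62 [  14.  -116.5]
44 [-75.   14.5]
532 [-35.3 -43.7]
50 [  13.3 -126.9]
53 [  14.3 -139. ]
49 [  14.1 -144.1]
93 [-59.3 -33.3]
72 [ -10.4 -113.6]
45 [-97.3  14.5]
608 [-35.1 -73.7]
553 [ -35.4 -103.8]
97 [ -59.6 -113.2]
456 [-143.6  -88.5]
661 [-138.3 -125.4]
```

View pics/p4.png

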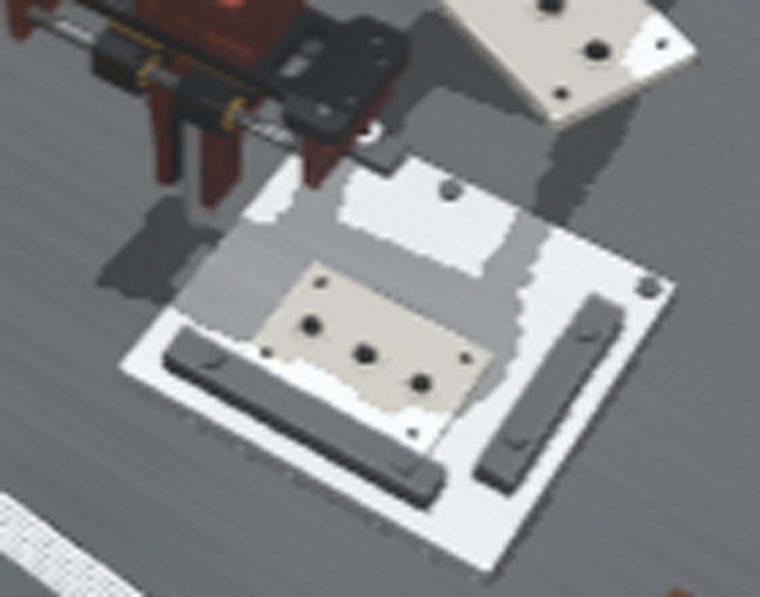

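The plate is flush on the long fence (hole line at jig x -35.1 to -35.4, centre y -73.7). I'll lower behind its -y edge and push +y.

>>> {"fn": "send_rows", "kwargs": {"commands": [[[-1.4,-10,15,0,5],[-1.4,-15,30,0,5],[-1.4,-15,42,0,5],[-1.4,-15,50,0,5],[-1.4,-15,51,0,5],[-1.4,-20,51,0,5],[-1.4,-25,51,0,5],[-1.4,-29,51,0,5],[-1.4,-31,51,0,5],[-1.4,-33,51,0,5],[-1.4,-34,51,0,5],[-1.4,-35,51,0,5]]]}}

```text
t: 17.98
eef_pos: [0.6015, 0.1508, 0.0424]
eef_rot: [[1.0, 0.017, -0.0], [0.017, -1.0, -0.0], [-0.0, 0.0, -1.0]]
force: [0.7, -0.2, -1.0]
gripper_width: 0.179
grasp_force: 50.0
```

```bash
python3 -c "
from h import *
toj(-35,-115,43.6,-90);atj()"
```

```text
at [601.5 150.8  42.4] yaw -89.0 -> shift [  0.2 -15.   -1.2] twist -0.05 F [ 0.67 -0.18 -1.04] t 17.98 j6 1.74
jig [ -35.3 -130. ] 42.4 Fj [ 0.67 -0.19] -1.04 grip 49.999138712882996
```

>>> {"fn": "send_rows", "kwargs": {"commands": [[[0.2,-1,-1,0,5],[0.2,-2.5,-1,0,5],[0.2,-4,-1,0,5],[0.2,-5.5,-1,0,5],[0.2,-7,-1,0,5],[0.2,-8.5,-1,0,5],[0.2,-10,-1,0,5],[0.2,-11.5,-1,0,5],[0.2,-13,-1,0,5],[0.2,-14,-1,0,5],[0.2,-15,-1,0,5],[0.2,-16,-1,0,5]]]}}

```text
t: 19.48
eef_pos: [0.6014, 0.1669, 0.0434]
eef_rot: [[1.0, 0.017, -0.0], [0.017, -1.0, 0.0], [-0.0, -0.0, -1.0]]
force: [-0.5, -0.1, -1.8]
gripper_width: 0.174
grasp_force: 50.0
```

>>> {"fn": "send_rows", "kwargs": {"commands": [[[0,-0.6,0,0,5],[0,-1.2,0,0,5],[0,-1.8,0,0,5],[0,-2.2,0,0,5]]]}}

```text
t: 19.98
eef_pos: [0.6014, 0.1691, 0.0434]
eef_rot: [[1.0, 0.017, 0.0], [0.017, -1.0, 0.0], [0.0, -0.0, -1.0]]
force: [0.0, -0.5, -1.7]
gripper_width: 0.173
grasp_force: 50.0
```

>>> {"fn": "send_rows", "kwargs": {"commands": [[[0,-0.3,0,0,5],[0,-0.6,0,0,5],[0,-0.9,0,0,5],[0,-1.2,0,0,5]]]}}

```text
t: 20.48
eef_pos: [0.6014, 0.1703, 0.0434]
eef_rot: [[1.0, 0.017, -0.0], [0.017, -1.0, 0.0], [-0.0, -0.0, -1.0]]
force: [-0.2, 0.6, -1.3]
gripper_width: 0.175
grasp_force: 50.0
```

>>> {"fn": "send_rows", "kwargs": {"commands": [[[0,-0.3,0,0,5],[0,-0.6,0,0,5],[0,-0.8,0,0,5]]]}}

```text
t: 20.85
eef_pos: [0.6014, 0.1711, 0.0435]
eef_rot: [[1.0, 0.017, 0.0], [0.017, -1.0, 0.0], [0.0, -0.0, -1.0]]
force: [0.7, -0.7, -1.7]
gripper_width: 0.177
grasp_force: 50.0
```

>>> {"fn": "send_rows", "kwargs": {"commands": [[[0,-0.3,0,0,5],[0,-0.6,0,0,5]]]}}

```text
t: 21.1
eef_pos: [0.6014, 0.1717, 0.0435]
eef_rot: [[1.0, 0.017, 0.0], [0.017, -1.0, 0.0], [0.0, -0.0, -1.0]]
force: [-0.0, -0.8, -1.6]
gripper_width: 0.174
grasp_force: 50.0
```

>>> {"fn": "send_rows", "kwargs": {"commands": [[[0,-0.3,0,0,5],[0,-0.5,0,0,5]]]}}

```text
t: 21.35
eef_pos: [0.6013, 0.1722, 0.0434]
eef_rot: [[1.0, 0.017, -0.0], [0.017, -1.0, -0.0], [-0.0, 0.0, -1.0]]
force: [0.2, -0.3, -1.3]
gripper_width: 0.177
grasp_force: 50.0
```

>>> {"fn": "send_rows", "kwargs": {"commands": [[[0,-0.3,0,0,5],[0,-0.6,0,0,5]]]}}

```text
t: 21.6
eef_pos: [0.6014, 0.1727, 0.0434]
eef_rot: [[1.0, 0.017, 0.0], [0.017, -1.0, -0.0], [0.0, 0.0, -1.0]]
force: [0.4, -0.9, -1.5]
gripper_width: 0.18
grasp_force: 50.0
```

>>> {"fn": "send_rows", "kwargs": {"commands": [[[0,-0.3,0,0,5],[0,-0.5,0,0,5]]]}}

```text
t: 21.85
eef_pos: [0.6014, 0.1728, 0.0434]
eef_rot: [[1.0, 0.017, -0.0], [0.017, -1.0, -0.001], [-0.0, 0.001, -1.0]]
force: [-0.2, -2.8, -0.6]
gripper_width: 0.174
grasp_force: 50.0
```

>>> {"fn": "send_rows", "kwargs": {"commands": [[[0,-0.3,0,0,5],[0,-0.5,0,0,5]]]}}

```text
t: 22.1
eef_pos: [0.6014, 0.1729, 0.0434]
eef_rot: [[1.0, 0.017, -0.0], [0.017, -1.0, -0.001], [-0.0, 0.001, -1.0]]
force: [-0.1, -6.0, -0.2]
gripper_width: 0.18
grasp_force: 50.0
```

>>> {"fn": "send_rows", "kwargs": {"commands": [[[0,-0.2,0,0,5],[0,-0.3,0,0,5],[0,-0.3,0,0,5],[0,-0.3,0,0,5]]]}}

```text
t: 22.6
eef_pos: [0.6014, 0.173, 0.0434]
eef_rot: [[1.0, 0.016, -0.0], [0.016, -1.0, -0.002], [-0.0, 0.002, -1.0]]
force: [0.3, -6.4, -0.9]
gripper_width: 0.178
grasp_force: 50.0
```

>>> {"fn": "send_rows", "kwargs": {"commands": [[[0,-0.2,0,0,5],[0,-0.2,0,0,5],[0,-0.2,0,0,5]]]}}

```text
t: 22.98
eef_pos: [0.6014, 0.173, 0.0435]
eef_rot: [[1.0, 0.016, -0.0], [0.016, -1.0, -0.002], [-0.0, 0.002, -1.0]]
force: [0.2, -5.3, -1.4]
gripper_width: 0.175
grasp_force: 50.0
```

>>> {"fn": "send_rows", "kwargs": {"commands": [[[0,-0.2,0,0,5],[0,-0.4,0,0,5],[0,-0.4,0,0,5],[0,-0.4,0,0,5]]]}}

```text
t: 23.48
eef_pos: [0.6014, 0.1731, 0.0434]
eef_rot: [[1.0, 0.016, -0.0], [0.016, -1.0, -0.003], [-0.0, 0.003, -1.0]]
force: [-0.2, -7.9, -0.3]
gripper_width: 0.179
grasp_force: 50.0
```

```bash
python3 - <<'E'
from h import *
atj()
x,y,w,h=265,225,85,60;S=8
c=cam("scene");g=cv2.cvtColor(c["color"],cv2.COLOR_RGB2GRAY);atj()
G=cv2.resize(g[y:y+h,x:x+w],None,fx=S,fy=S,interpolation=cv2.INTER_CUBIC)
cs,_=cv2.findContours((G<120).astype('uint8'),cv2.RETR_LIST,cv2.CHAIN_APPROX_NONE)
for q in cs:
    a=cv2.contourArea(q)
    if 400<a<900:
        m=q.mean(0)[0];u=((m[0]+.5)/S-.5+x,(m[1]+.5)/S-.5+y);print(int(a),(J.T@(ray(c,*u,.023)[:2]*1000-C)).round(1))
E
```

```text
jig [ -35.  -107.7] 43.4 Fj [-0.41 -7.94] -0.29 grip 50.00029742717743
jig [ -35.  -107.7] 43.4 Fj [ 0.67 -7.66] -0.0 grip 50.00044763088226
636 [-34.9 -21.8]
563 [-35.2 -51.8]
622 [-35.3 -81.7]
559 [-86.7 -90.7]
```

The plate is seated on the short fence at 7.9 N, and the hole line is still square. I'll back off and lift, then check again from above the block.

>>> {"fn": "send_rows", "kwargs": {"commands": [[[0,1,0,0,5],[0,3,0,0,5],[0,8,0,0,5],[0,14,-15,0,5],[0,20,-40,0,5],[0,40,-65,0,5],[-5,80,-87,0.5,5],[-30,125,-87,1,5],[-55,170,-87,1.5,5],[-80,220,-87,2.5,5],[-100,265,-87,3.6,5],[-115,295,-87,3.6,5]]]}}

```text
t: 25.02
eef_pos: [0.4907, -0.1242, 0.1321]
eef_rot: [[0.935, -0.355, 0.002], [-0.355, -0.935, -0.001], [0.002, -0.0, -1.0]]
force: [-0.2, 0.5, -1.6]
gripper_width: 0.172
grasp_force: 50.0
```

```bash
python3 - <<'E'
from h import *
to(483.2,-133.3,130,-110.4)
for n,(x,y,w,h) in {"scene":(265,225,85,60),"top":(165,145,50,40)}.items():
    S=8;c=cam(n);g=cv2.cvtColor(c["color"],cv2.COLOR_RGB2GRAY)
    G=cv2.resize(g[y:y+h,x:x+w],None,fx=S,fy=S,interpolation=cv2.INTER_CUBIC)
    cs,_=cv2.findContours((G<130).astype('uint8'),cv2.RETR_LIST,cv2.CHAIN_APPROX_NONE)
    for q in cs:
        a=cv2.contourArea(q)
        if 150<a<900:
            m=q.mean(0)[0];u=((m[0]+.5)/S-.5+x,(m[1]+.5)/S-.5+y);print(n,int(a),(J.T@(ray(c,*u,.023)[:2]*1000-C)).round(1))
    if n=="scene":
        k=lambda X,Y,W,H:cv2.resize(c["color"][Y:Y+H,X:X+W,::-1],(400,300),interpolation=cv2.INTER_CUBIC)
        cv2.imwrite("pics/p5.png",np.hstack([k(255,212,108,81),k(165,105,108,81)]))
        s=ctrl.get_state();p=s["eef_pos"];print("tip px",proj(c,p-[0,0,.0266]),"top",proj(c,p+[0,0,.0634]))
E
```

```text
at [ 490.7 -124.2  132.1] yaw -110.8 -> shift [-3.8 11.1  2.1] twist -0.06 F [-0.15  0.55 -1.61] t 25.02 j6 1.62
scene 385 [-35.  -21.7]
scene 363 [-35.  -51.8]
scene 397 [-35.1 -81.9]
scene 461 [-143.5  -88.5]
scene 669 [-138.2 -125.5]
tip px [224.45260999 162.23959351] top [221.89618634 138.00359296]
top 280 [-35.6 -18.4]
top 293 [-35.7 -48.9]
top 309 [-35.7 -78.5]
```

View pics/p5.png

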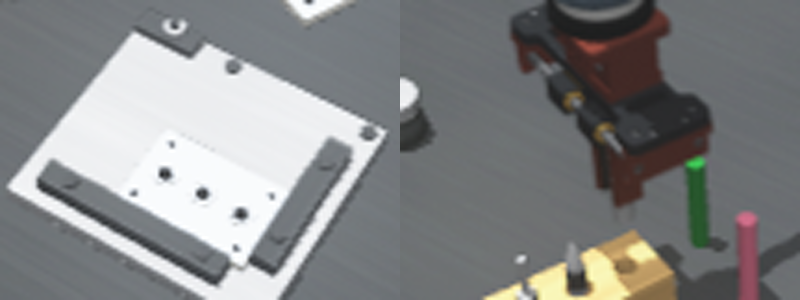

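The left crop shows the plate home in the corner; the hole line is square in both views. The right crop shows the drift in the fingers at (624,215) above its own free hole at (626,266). I'll align and lower.

>>> {"fn": "send_rows", "kwargs": {"commands": [[[-2,6,0,0,5],[-3.8,11,0,0,5],[-3.8,11,15,0,5],[-3.8,11,30,0,5],[-3.8,11,45,0,5],[-3.8,11,56,0,5],[-3.8,11,60,0,5],[-3.8,11,60,0,5]]]}}

```text
t: 26.12
eef_pos: [0.4839, -0.1312, 0.0703]
eef_rot: [[0.936, -0.352, -0.0], [-0.352, -0.936, 0.0], [-0.0, -0.0, -1.0]]
force: [1.2, 0.3, -0.5]
gripper_width: 0.173
grasp_force: 50.0
```

```bash
python3 - <<'E'
from h import *
to(483.2,-133.3,46.8,-110.4)
c=cam("scene");cv2.imwrite("pics/p6.png",cv2.resize(c["color"][140:200,185:265,::-1],(800,600),interpolation=cv2.INTER_CUBIC))
p=ctrl.get_state()["eef_pos"]
print((proj(c,p-[0,0,.0266])-[185,140])*10,(proj(c,(.4827,-.1343,.04))-[185,140])*10)
E
```

```text
at [ 483.9 -131.2   70.3] yaw -110.6 -> shift [ 0.1  2.2 23.5] twist -0.04 F [ 1.22  0.33 -0.5 ] t 26.12 j6 1.6
[410.35563471 357.94327542] [406.5244073 361.1523777]
```

View pics/p6.png

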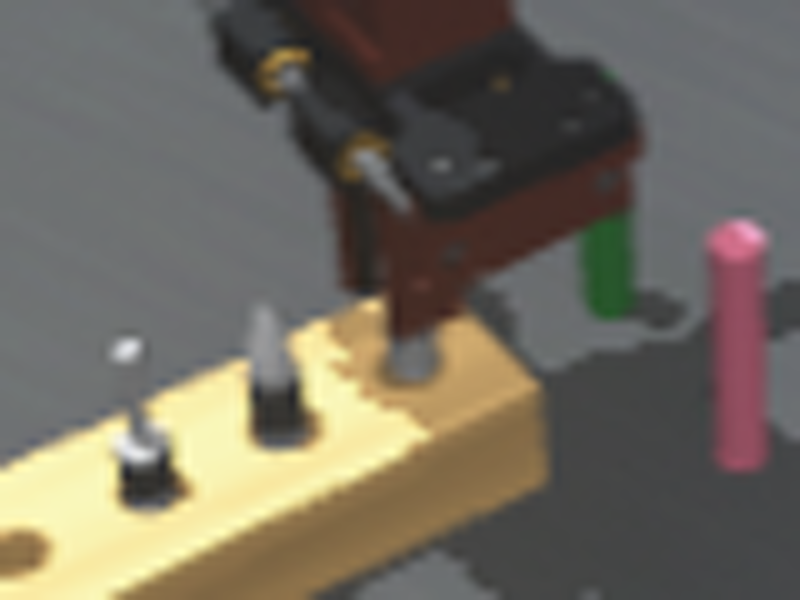

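The tip is at (411,365), just above the hole. I'll correct by 2 mm and lower gently.

>>> {"fn": "send_rows", "kwargs": {"commands": [[[0,2,0,0,5],[0,2,0,0,5],[0,2,2,0,5],[0,2,4,0,5],[0,2,6,0,5]]]}}

```text
t: 26.8
eef_pos: [0.4832, -0.1331, 0.0642]
eef_rot: [[0.936, -0.352, -0.0], [-0.352, -0.936, 0.0], [-0.0, 0.0, -1.0]]
force: [-0.8, -0.5, -1.7]
gripper_width: 0.174
grasp_force: 50.0
```

>>> {"fn": "send_rows", "kwargs": {"commands": [[[0,0,2,0,5],[0,0,4,0,5]]]}}

```text
t: 27.05
eef_pos: [0.4832, -0.1331, 0.0602]
eef_rot: [[0.936, -0.352, -0.0], [-0.352, -0.936, 0.0], [-0.0, -0.0, -1.0]]
force: [0.7, -0.7, -0.9]
gripper_width: 0.176
grasp_force: 50.0
```

In the hole (tip below the block top) with no contact force. On down to just above the floor.

>>> {"fn": "send_rows", "kwargs": {"commands": [[[0,0,3,0,5],[0,0,6,0,5],[0,0,9,0,5],[0,0,11,0,5],[0,0,12.5,0,5],[0,0,12.5,0,5]]]}}

```text
t: 27.8
eef_pos: [0.4832, -0.1331, 0.0478]
eef_rot: [[0.936, -0.352, -0.0], [-0.352, -0.936, 0.0], [-0.0, -0.0, -1.0]]
force: [-0.2, 0.3, -1.0]
gripper_width: 0.177
grasp_force: 50.0
```

>>> {"fn": "send_rows", "kwargs": {"commands": [[[0,0,0.5,0,5],[0,0,1,0,5],[0,0,1,0,5]]]}}

```text
t: 28.18
eef_pos: [0.4832, -0.1331, 0.047]
eef_rot: [[0.936, -0.352, 0.0], [-0.352, -0.936, -0.0], [0.0, 0.0, -1.0]]
force: [0.1, -0.6, -1.9]
gripper_width: 0.173
grasp_force: 50.0
```

>>> {"fn": "send_rows", "kwargs": {"commands": [[[0,0,0.4,0,5],[0,0,0.4,0,18],[0,0,0.4,0,30],[0,0,0.4,0,60],[0,0,0.4,0,80],[0,0,0.4,0,80],[0,0,0.4,0,80],[0,0,-10,0,80],[0,0,-30,0,80],[0,0,-55,0,80],[0,0,-85,0,80],[0,0,-120,0,80]]], "squeeze": 10}}

```text
t: 29.68
eef_pos: [0.4832, -0.1331, 0.1694]
eef_rot: [[0.936, -0.352, 0.001], [-0.352, -0.936, -0.0], [0.001, -0.0, -1.0]]
force: [0.2, 0.1, 0.3]
gripper_width: 0.913
grasp_force: 0.0
```

>>> {"fn": "send_rows", "kwargs": {"commands": [[[0,20,-30,0,80],[0,60,-60,0,80],[0,110,-60,0,80],[0,160,-60,0,80],[0,160,-60,0,80],[0,160,-60,0,80],[0,160,-60,0,80]]]}}

```text
t: 30.55
eef_pos: [0.4274, -0.2818, 0.2276]
eef_rot: [[0.936, -0.351, 0.001], [-0.351, -0.936, -0.0], [0.001, -0.0, -1.0]]
force: [-0.5, -0.1, 0.5]
gripper_width: 0.913
grasp_force: 0.0
```

```bash
python3 - <<'E'
from h import *
t=cam("top");s=cam("scene")
k=lambda c,X,Y,W,H:cv2.resize(c["color"][Y:Y+H,X:X+W,::-1],(400,300),interpolation=cv2.INTER_CUBIC)
cv2.imwrite("pics/end.png",np.vstack([np.hstack([k(t,150,125,88,66),k(s,255,212,108,81)]),np.hstack([k(t,265,130,88,66),k(s,165,140,100,75)])]))
print(ctrl.get_state()["t"],[(proj(s,p)-[165,140])*4+[400,300] for p in((.4827,-.1343,.11),)])
E
```

```text
30.65 [array([635.26141403, 375.18432756])]
```

View pics/end.png

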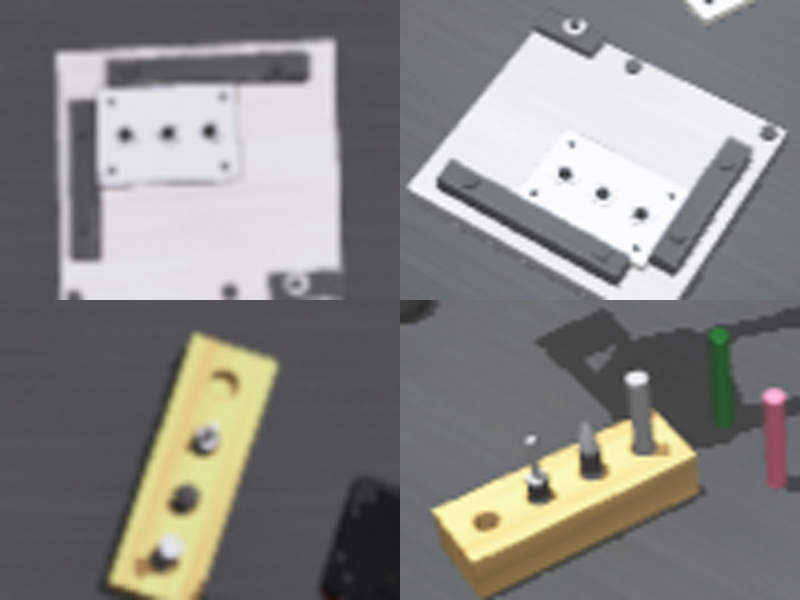

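The plate sits flush on both fences (top crop, corner near (97,88)). The drift stands upright in its hole, with its top at (637,378) as at the start, and the rest is undisturbed. Handing in.

```bash
python3 -c "
from bench import ctrl
print(ctrl.sign_off())"
```

```text
the job is handed in; nothing more can be done
None
```

The plate is home, pressed to the long fence and then the short one at about 8 N each, the drift is back upright in its own hole, and the job was handed in at about 31 s; the sign-off gave no verdict.

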